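# Replace the broken gauge arm of a swell-test stand

### The arm

A 6-joint arm with a two-finger parallel gripper is mounted at the origin on a cart in front of the work surface, level with it; the furniture and walls round the work are solid. World frame = base frame: x ahead of the robot, y to its left, z up, the work surface at z = 0. Lengths are in m, angles in rad, forces in N, time in s.
With the tool pointing down it reaches from about 0.3 to 0.875 m from the base axis. Payload 4.2 kg.
Tool frame: the origin (TCP) lies on the front face of the gripper's body, between the roots of the fingers; the fingertips stand 73 mm ahead of it and the grasp point (between the pads) lies 54 mm ahead of it; z points along the fingers, x is the direction in which the jaws open and shut, and the axes are right-handed (so a half turn about z gives the same grasp; the last joint's range is limited). The gripper opens to 85 mm and grips with 20 to 120 N. Pads are 22 mm wide; open, the fingers measure 114 mm over their backs; the gripper's body (76 mm by 85 mm) begins 54 mm behind the grasp point. The pads swing forward as they close: fully open they stand 13 mm farther back than shut.
Start: joints at [1.253, 0.32, 1.565, -0, 1.257, -0.02], TCP at [0.169, 0.55, 0.304] pointing down, gripper open.
Joint ranges: [-3.11, 3.11], [-0.84, 2.01], [0.21, 2.61], [-1.34, 4.49], [0.05, 2.63], [-2.56, 2.56]. Speed limits (rad/s): [2.57, 2.57, 3.14, 3.14, 3.14, 3.14].

### API

Orientations are given as [roll, pitch, yaw] about the fixed x, y, z axes, in that order (R = Rz(yaw) Ry(pitch) Rx(roll)).
In Python, from workcell import arm, vision, job gives the robot as it stands. The module is installed in compiled form; this text tells all that it offers.
- The arm moves only by the tool send_rows, never from a script. Its argument "plan" is a list of rows, each a list of 4 numbers: the shift along the world's x, y, z in mm, then the turn about the world's z in rad. In form: [[dx, dy, dz, spin], ...]. A call has exactly 8 rows; each row shifts and turns the commanded pose from where the row before left it; what a row does not reach is not made up. A row lasts 1/12 s, in which the tool goes at most 41.7 mm and 7.16 degrees, less where a joint would pass 70% of its speed; a pose out of reach is approached as far as the arm can. A call with a gripper value outside its range is refused whole. "claw" is the closure in counts, from 0 (fully open) to 255 (shut), set as the call begins (left out, the last holds). The fingers move at their own pace and stop on an object; "squeeze" is the grip in N (left out, the last holds). Time passes only in rows, so rows that do not move let the fingers close, or fill a call up. It gives the time, the measured TCP pose, the force and the opening at its end, in the units of the state.
- arm.read_state(): the state, without advancing time (a new reading comes with each control period).
- vision.read_camera(name): name is "side" or "top"; returns a dict with "img" (400x640x3 uint8, blue, green, red), "depth" (400x640 float32, m along the optical axis (not along the pixel's ray), 0 where there is no reading), "mtx" (3x3 intrinsics, pixels), "xyz" and "attitude" of the camera in the world. Camera axes: x right, y up, looking along -z (the intrinsics and any distortion apply to the point x, -y, -z); pixel columns grow to the right and rows downward; lengths in m; the calibration is good to about 2 mm. A picture is of the moment at which its call begins.
- job.sign_off(): hands the job in, once; it reports no verdict.
Trained networks look in a picture, given as the dict that the camera call returned (one of the last four; its "shot" number tells which), for a name from the list of things; names that differ only in an ending like _2 or _b are one class to them, and where a whole thing is asked for, a point or a joint stands for the part that bears it (a point fixed in the world has none). Each returns a list of dicts, best first, with "p" (0 to 1); they miss things now and then, are a little off and sometimes report something else, mostly with a low value. They report only what shows in the picture. A call takes as long as a camera call.
- vision.outline_of(picture, target): "pixels" (400x640 bool, what is visible of it) and "extent" ([left, top, width, height] in pixels, round what is visible of it).
The state is a dict: "t": time; "joint_positions": joint angles; "joint_vel": joint speeds; "joint_torque": joint torques, N m; "tool_pos": TCP position; "tcp_rot": TCP orientation; "ft_force": force on the tool from outside, world axes, zero at the start; "ft_torque": the same for the moment, N m; "width": finger opening in m.
Only numpy, scipy, OpenCV 4.12 (cv2) and the standard library are available. Lean on these libraries where they do the work, as an engineer would, in place of code of your own. Each camera call takes 0.05 s, during which the arm holds its last target.

### The job

The gauge arm of this test stand has broken; the old one lies beside the tray of spares. Take from the tray the spare of exactly the same shape (not its mirror image), slide its fork level under the brass nut and fully home round the threaded post, with its head over the specimen, and then run the nut down clockwise until it clamps the arm firmly. Leave the other spares, the broken arm and the dial gauge where they lie.

Things in the scene. Friction and masses are not known exactly. Their poses are not given: they have to be found in the camera images.
- broken_arm: the sample: broken dark-grey gauge arm lying on the desk beside the tray, rib up, one prong of its fork snapped off. Otherwise shape and frame are those of the spare that is wanted: seen from above, looking from fork to head, it bends to the left (+y), its head 36 mm off the middle line
- spare_left: 10 mm thick light-grey gauge arm, 0.2 kg, rib up in a compartment of the tray. Origin: underside, on the middle line of the fork, on the post's axis when home; x from fork to head, z up. Bends to +y: head 34 mm across, 24 mm high, at x = 135, y = 36. Fork: two 8 mm prongs, x = -28 to 10; 24 mm slot between, closed at x = 10. Foot 40 mm wide (y = -20 to 20) to x = 52, then 34 mm
- rib (a point): on spare_left: the middle of its upright grip rib (12 mm thick across the arm's y, 46 mm long along x, x = 53 to 99), 22 mm over the underside; the rib stands on the plate (10 mm) and its top is 34 mm over the underside. The arm's centre of mass is near
- head (a point): on spare_left: underside of its head, below the gauge bore
- spare_right: mirror image of spare_left: bends to -y, head at x = 135, y = -36; the same fork, rib and frame
- spare_straight: as spare_left, but straight, head at x = 135, y = 0; the same fork, rib and frame
- tray: shallow wooden tray, fixed, 205 x 385 x 20 mm (x, y, z), origin under its centre; two dividers make three compartments side by side along y, 197 x 123 mm each; walls 4 mm thick, floor 4 mm
- stand: grey test stand, fixed. Origin on the desk below the axis of its vertical threaded post (20 mm across, top at z = 156); x along its rail towards the specimen end, z up. The arm comes in along the rail from the +x end, moving to -x, its x along the stand's x; home, both origins are on the post's axis and the closed end of its slot stops against the post
- seat (a point): centre of the post at the top of the rail, z = 84 mm: the flat seat on which the arm lies, 62 mm wide, from stand x = -40 to 87. Two steel guides 6 mm high stand on it from x = -39 to 21, 43 mm apart (the foot is 40), with mouths flared out to 56 mm at x = 39
- specimen (a point): top of the specimen's steel loading cap, 60 mm over the desk, in a brass ring on the stand's base; the right arm's head stands straight above it when home
- nut: brass nut on the post: collar 50 mm across, 7 mm high, and on it a hexagon 46 mm across flats, 24 mm high. Origin: centre of its underside, which starts 12.7 to 15.8 mm over the seat; its x axis is square to two flats (they repeat every 60 degrees). Clockwise from above it goes down, 12 mm a turn
- nut_mid (a point): on the post's axis at half height of the nut's hexagon, 19 mm over its underside. The nut turns with about 0.06 N m until it meets the arm, then ever harder, and stays where it is left. To clamp firmly it must press on the arm with over 15 N; a turning moment of 0.4 N m is amply tight
- dial_gauge: dial gauge with white round face, 109 x 57 x 22 mm, loose on the desk, to be fitted later; a bystander

How it is judged:
On the way:
1. the matching arm lies flat on the seat, its fork fully home round the post (x of spare_left in the frame of stand between -0.005 and 0.005 m and y of spare_left in the frame of stand between -0.004 and 0.004 m and z of spare_left in the frame of stand between 0.08 and 0.0885 m and x of head in the frame of stand above 0.125 m and angle between the x axis of spare_left and the x axis of stand, either way round below 0.08 rad and angle between spare_left's own z axis and vertical below 0.06 rad), for 0.2 s.
At the end, for the whole second after the job is handed in: the matching spare lies flat on the seat, fork home round the post (5 mm along, 4 mm across the rail, 0.08 rad in line, 0.06 rad tilt), head over the specimen, the nut pressing on it with over 15 N; the other spares moved under 60 mm, broken arm and gauge under 50 mm (all of step 1 and contact force between nut and spare_left above 15 N and linear speed of spare_left below 0.02 m/s and distance of each of spare_right, spare_straight from where it was at the start of the episode below 0.06 m and distance of each of broken_arm, dial_gauge from where it was at the start of the episode below 0.05 m); the robot touches nothing.
It fails at once if another spare is taken out of its compartment (distance of any of spare_right, spare_straight from where it was at the start of the episode above 0.06 m).
It fails at once if the broken arm or the dial gauge is knocked away (distance of any of broken_arm, dial_gauge from where it was at the start of the episode above 0.05 m).
It also fails if it takes over 67 s, if anything falls off the work surface, if the arm or the gripper's body presses on something with over 40 N, if the wrist force passes 120 N, or if a joint passes its speed limit or range.

## Working session

There is one attempt and no reset: what is moved stays moved. The work goes in short steps, Python scripts to look and compute and a tool call to move; the robot and the scene stay as the last step left them, time stands still between calls to the robot, and variables do not carry over. Pictures are saved under pics/ and viewed, and the job is handed in when it is done.

Besides the shell and the picture viewer there is one more tool, called after "Call:" by a JSON object that holds its "name" and its "arguments". send_rows: Moves the arm, as the interface text tells. Its arguments: {"type":"object","properties":{"plan":{"type":"array","items":{"type":"array","items":{"type":"number"}}},"claw":{"type":"number"},"squeeze":{"type":"number"}},"required":["plan"]}

```bash
ls; mkdir -p pics
cat > h.py <<'E'
import numpy as np, cv2
from scipy.spatial.transform import Rotation as R
from workcell import arm, vision, job
def Rm(a): 
    a=np.array(a)
    return a if a.shape==(3,3) else R.from_euler('xyz',a).as_matrix()
def cloud(p):
    d=p['depth']; K=np.array(p['mtx']); h,w=d.shape
    u,v=np.meshgrid(np.arange(w),np.arange(h))
    x=(u-K[0,2])/K[0,0]*d; y=(v-K[1,2])/K[1,1]*d
    P=np.stack([x,-y,-d],-1)@Rm(p['attitude']).T+np.array(p['xyz'])
    P[d<=0]=np.nan
    return P
E
python3 - <<'E'
from h import *
print(arm.read_state())
for n in ['top','side']:
    p=vision.read_camera(n); cv2.imwrite(f'pics/{n}0.png',p['img'])
    print(n,{k:v for k,v in p.items() if k not in('img','depth')})
    for t in ['spare_left','spare_right','spare_straight','broken_arm','stand','nut','tray','dial_gauge']:
        print(t,[(round(o['p'],2),o['extent'],int(o['pixels'].sum())) for o in vision.outline_of(p,t)])
    np.save(f'{n}0.npy',cloud(p))
E
```

```text
pics
{'t': 0.0, 'joint_positions': array([ 1.25299133e+00,  3.20277818e-01,  1.56566915e+00,  1.19322716e-05,
        1.25741657e+00, -1.99916978e-02]), 'joint_vel': array([ 3.24735869e-04,  2.35468531e-03,  1.09910246e-03, -1.79959528e-04,
       -1.92395822e-03,  3.62830955e-05]), 'joint_torque': array([-5.52447691e-04, -4.15520883e+01, -2.34158993e+01, -1.62722904e-04,
        7.99530448e-03, -3.10844129e-06]), 'tool_pos': array([0.16860461, 0.54935696, 0.30309408]), 'tcp_rot': array([-3.14154591e+00,  1.77030388e-03,  1.27297938e+00]), 'ft_force': array([-0.62661919,  0.45223833, -0.12758232]), 'ft_torque': array([-0.0175246 , -0.01655348,  0.05739912]), 'width': 0.08537939507344786}
top {'mtx': array([[367.04487898,   0.        , 321.67000072],
       [  0.        , 367.04487898, 200.71346431],
       [  0.        ,   0.        ,   1.        ]]), 'xyz': array([0.257733  , 0.03695608, 1.27846095]), 'attitude': array([ 0.23074092, -0.00238346, -1.64968086]), 'shot': 1}
spare_left [(0.82, [389.9, 177.9, 25.5, 47.5], 538)]
spare_right [(0.93, [349.9, 176.7, 21.0, 50.8], 484), (0.15,
[... 552 characters left out ...]
8949966 ]), 'attitude': array([0.99795589, 0.0030887 , 0.05494395]), 'shot': 2}
spare_left [(0.82, [285.0, 282.5, 74.5, 26.7], 989), (0.26, [269.1, 247.6, 94.6, 113.3], 6148)]
spare_right [(0.93, [301.0, 248.8, 54.6, 23.5], 735)]
spare_straight [(0.96, [277.9, 321.7, 75.4, 27.0], 1121), (0.7, [322.6, 151.8, 13.8, 14.2], 167)]
broken_arm [(0.75, [288.4, 212.3, 56.8, 22.5], 574)]
stand [(0.8, [313.4, 150.2, 49.1, 68.2], 1918)]
nut [(0.53, [324.6, 152.2, 18.2, 14.5], 184)]
tray [(0.61, [269.2, 244.6, 94.6, 116.8], 6357), (0.2, [300.2, 246.6, 54.3, 22.3], 732), (0.15, [285.6, 283.5, 74.0, 24.5], 1056)]
dial_gauge [(0.74, [297.7, 157.0, 14.5, 10.9], 135), (0.63, [277.9, 319.5, 75.4, 25.0], 1113)]
```

Run:
```python
import cv2
a=cv2.imread('pics/top0.png')[150:280,170:470]; cv2.imwrite('pics/top0c.png',cv2.resize(a,(800,347),interpolation=cv2.INTER_CUBIC))
a=cv2.imread('pics/side0.png')[130:370,240:480]; cv2.imwrite('pics/side0c.png',cv2.resize(a,(600,600),interpolation=cv2.INTER_CUBIC))
```

```text
(no output)
```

View pics/top0.png

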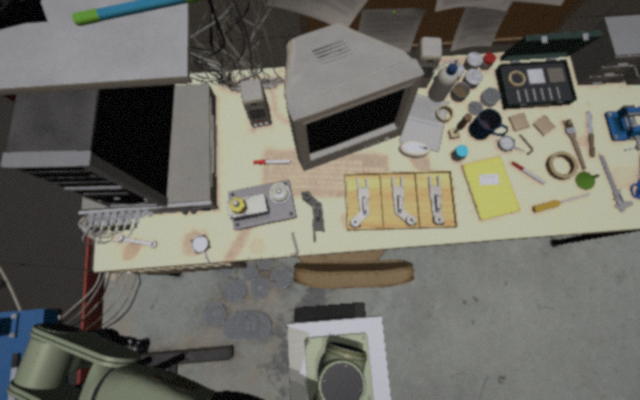

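View pics/side0.png

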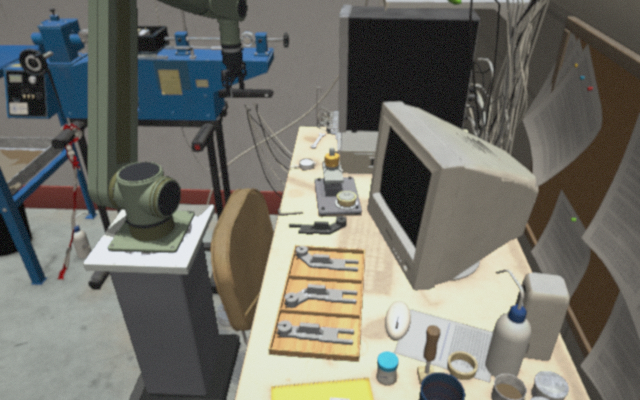

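```bash
ls pics
```

```text
side0.png
side0c.png
top0.png
top0c.png
```

View pics/top0c.png

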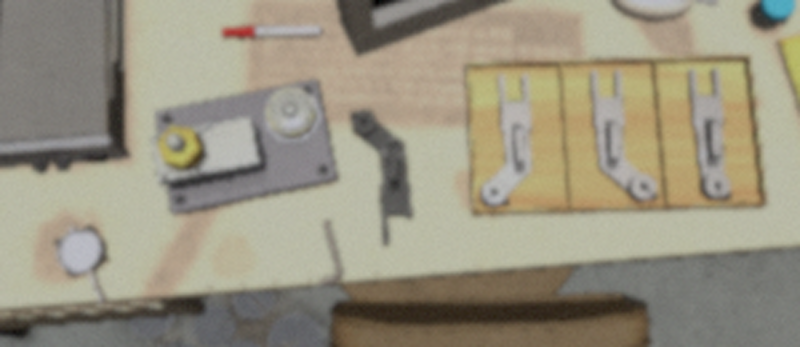

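View pics/side0c.png

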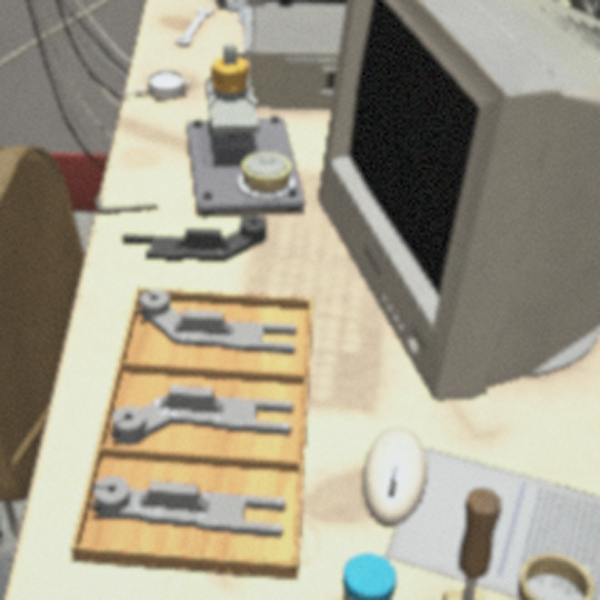

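The top picture shows three spares. The middle one (crop ~(620,135)) bends left from fork to head, like the broken arm, so it is spare_left. The stand has its post and nut at image left (~(238,205)) and its specimen at (278,191). Next I measure poses.

```bash
cat > m.py <<'E'
from h import *
for n in ['top','side']:
    p=vision.read_camera(n); C=cloud(p); np.save(n+'1.npy',C)
    o=vision.outline_of(p,'spare_left')[0]['pixels']
    for t in ['spare_left','nut','stand','tray','spare_right','spare_straight','broken_arm','dial_gauge']:
        L=vision.outline_of(p,t)
        if not L: continue
        m=L[0]['pixels']; np.save(f'{n}_{t}.npy',m)
        Q=C[m]; Q=Q[~np.isnan(Q[:,0])]
        print(n,t,round(L[0]['p'],2),len(Q),'pct x',np.percentile(Q[:,0],[2,50,98]).round(3),'y',np.percentile(Q[:,1],[2,50,98]).round(3),'z',np.percentile(Q[:,2],[2,50,98]).round(3))
    # desk level
    d=C[(C[...,0]>.4)&(C[...,0]<.75)&(C[...,1]>-.5)&(C[...,1]<.4)&(abs(C[...,2])<.012)]
    print('desk',np.median(d[:,2]),d[:,2].std(), len(d))
E
python3 m.py
```

```text
top spare_left 0.56 478 pct x [0.448 0.524 0.616] y [-0.302 -0.264 -0.243] z [0.004 0.014 0.039]
top nut 0.61 152 pct x [0.514 0.53  0.558] y [0.263 0.279 0.307] z [0.106 0.129 0.134]
top stand 0.9 2523 pct x [0.485 0.543 0.63 ] y [0.119 0.222 0.325] z [0.012 0.023 0.133]
top tray 0.79 4899 pct x [0.435 0.541 0.641] y [-0.454 -0.269 -0.078] z [-0.002  0.004  0.021]
top spare_right 0.84 528 pct x [0.455 0.529 0.623] y [-0.162 -0.129 -0.085] z [0.002 0.014 0.038]
top spare_straight 0.84 524 pct x [0.44  0.512 0.605] y [-0.416 -0.387 -0.371] z [0.002 0.014 0.039]
top broken_arm 0.81 484 pct x [0.428 0.511 0.587] y [0.01  0.038 0.075] z [-0.001  0.011  0.035]
top dial_gauge 0.73 249 pct x [0.407 0.436 0.464] y [0.414 0.44  0.467] z [0.01  0.019 0.026]
desk 0.0003851964588590384 0.0036011888812407804 17716
side spare_left 0.97 995 pct x [0.449 0.525 0.617] y [-0.31  -0.274 -0.246] z [0.005 0.016 0.04 ]
side nut 0.64 175 pct x [0.512 0.54  0.562] y [0.256 0.268 0.297] z [0.1   0.12  0.135]
side stand 0.71 2085 pct x [0.489 0.551 0.63 ] y [0.108 0.211 0.322] z [0.002 0.025 0.137]
side tray 0.83 6398 pct x [0.434 0.545 0.639] y [-0.462 -0.313 -0.078] z [0.002 0.006 0.022]
side spare_right 0.96 711 pct x [0.459 0.533 0.616] y [-0.163 -0.142 -0.096] z [0.005 0.016 0.04 ]
side spare_straight 0.74 1101 pct x [0.445 0.524 0.61 ] y [-0.419 -0.4   -0.377] z [0.005 0.016 0.04 ]
side broken_arm 0.79 574 pct x [0.425 0.52  0.59 ] y [0.007 0.027 0.069] z [0.002 0.013 0.036]
side dial_gauge 0.75 186 pct x [0.398 0.433 0.462] y [0.408 0.43  0.51 ] z [-0.     0.019  0.027]
desk 0.00231420340521471 0.0031228125258321512 17003
```

```bash
cat > fit.py <<'E'
from h import *
from scipy.optimize import minimize
P={}
for n in ['top','side']:
    p=vision.read_camera(n); P[n]=p; cv2.imwrite(f'pics/{n}_f.png',p['img'])
S=4
def prism(poly,z0,z1): 
    poly=np.array(poly,float); return [np.c_[poly,np.full(len(poly),z0)],np.c_[poly,np.full(len(poly),z1)]]
def box(x0,x1,y0,y1,z0,z1): return np.vstack(prism([[x0,y0],[x1,y0],[x1,y1],[x0,y1]],z0,z1))
def cyl(cx,cy,r,z0,z1,n=24):
    a=np.arange(n)*2*np.pi/n; return np.vstack(prism(np.c_[cx+r*np.cos(a),cy+r*np.sin(a)],z0,z1))
arm_parts=[box(-28,10,12,20,0,10),box(-28,10,-20,-12,0,10),box(10,52,-20,20,0,10),box(52,99,-17,17,0,10),
  np.vstack([cyl(97,0,17,0,10),cyl(135,36,17,0,10)]),cyl(135,36,17,0,24),box(53,99,-6,6,10,34)]
def proj(p,X):
    Y=(X-np.array(p['xyz']))@Rm(p['attitude']); K=np.array(p['mtx'])
    return np.c_[K[0,0]*Y[:,0]/-Y[:,2]+K[0,2], K[1,1]*-Y[:,1]/-Y[:,2]+K[1,2]]
def render(p,parts,x,y,yaw,z,roi):
    l,t,r,b=roi; im=np.zeros(((b-t)*S,(r-l)*S),np.uint8)
    c,s=np.cos(yaw),np.sin(yaw); M=np.array([[c,-s,0],[s,c,0],[0,0,1]])
    for q in parts:
        X=q/1000@M.T+np.array([x,y,z]); u=proj(p,X)
        h=cv2.convexHull(((u-[l,t]+.5)*S*16).astype(np.int32)); cv2.fillConvexPoly(im,h,255,shift=4)
    return cv2.resize(im,(r-l,b-t),interpolation=cv2.INTER_AREA)/255.
def fitpose(masks,parts,x0,z):
    def cost(v,which):
        tot=0
        for n in which:
            m=masks[n]; ys,xs=np.where(m); roi=(xs.min()-15,ys.min()-15,xs.max()+15,ys.max()+15)
            r=render(P[n],parts,*v,z,roi); mm=m[roi[1]:roi[3],roi[0]:roi[2]].astype(float)
            r=cv2.GaussianBlur(r,(0,0),1.); mm=cv2.GaussianBlur(mm,(0,0),1.)
            tot+=((r-mm)**2).sum()/mm.sum()
        return tot
    for which in (['top'],['side'],['top','side']):
        best=min((minimize(cost,x0,args=(which,),method='Nelder-Mead',options=dict(initial_simplex=np.array(x0)+np.array([[0,0,0],[.01*a,0,0],[0,.01*a,0],[0,0,.1*a]]),xatol=1e-4,fatol=1e-5)) for a in (1,-1)),key=lambda r:r.fun)
        print(which,best.x.round(4),round(best.fun,3))
    return best.x
if __name__=='__main__':
    mk={n:vision.outline_of(P[n],'spare_left')[0]['pixels'] for n in P}
    v=fitpose(mk,arm_parts,[.585,-.27,np.pi],.004)
    for n in P: np.save(f'mk_{n}.npy',mk[n])
    # rib points
    for n in P:
        C=cloud(P[n]); q=C[(C[...,2]>.031)&(C[...,2]<.045)&(C[...,0]>.42)&(C[...,0]<.65)&(C[...,1]>-.32)&(C[...,1]<-.22)]
        if len(q)>5:
            c=q.mean(0); w,V=np.linalg.eigh(np.cov((q-c)[:,:2].T)); print('rib',n,len(q),c.round(4),V[:,1],np.ptp((q-c)[:,:2]@V[:,1]))
    print('model rib centre',v[:2]+.076*np.array([np.cos(v[2]),np.sin(v[2])]))
E
python3 fit.py
```

```text
['top'] [ 0.5954 -0.2634  3.094 ] 0.01
['side'] [ 0.5952 -0.2645  3.0776] 0.112
['top', 'side'] [ 0.5961 -0.2635  3.0872] 0.124
rib top 52 [ 0.5183 -0.2603  0.0365] [-0.97542257 -0.2203425 ] 0.08614086592936128
rib side 113 [ 0.5151 -0.2684  0.0365] [-0.92779242 -0.37309682] 0.10037811630070592
model rib centre [ 0.52023377 -0.25937111]
```

```bash
cat > st.py <<'E'
from fit import *
for n in P:
    C=cloud(P[n]); roi=(C[...,0]>.45)&(C[...,0]<.66)&(C[...,1]>.08)&(C[...,1]<.36)
    q=C[roi&(C[...,2]>.078)&(C[...,2]<.091)]
    print(n,'rail',len(q),np.median(q[:,2]))
    r=cv2.minAreaRect((q[:,:2]*1000).astype(np.float32)); print(r)
    post=C[roi&(C[...,2]>.145)]; print('post',len(post),post.mean(0) if len(post) else 0, post[:,2].max() if len(post) else 0)
    nt=C[roi&(C[...,2]>.12)&(C[...,2]<.14)]; print('nut top',len(nt),nt.mean(0),np.percentile(nt[:,2],[10,50,90]))
    r=cv2.minAreaRect((nt[:,:2]*1000).astype(np.float32)); print(r)
    sp=C[roi&(C[...,2]>.055)&(C[...,2]<.064)&(C[...,1]<.2)]; print('spec',len(sp),np.median(sp,0))
    b=C[roi&(C[...,2]>.008)&(C[...,2]<.025)]; r=cv2.minAreaRect((b[:,:2]*1000).astype(np.float32)); print('base',r,np.median(b[:,2]))
hexa=lambda a:np.c_[np.cos(a),np.sin(a)]*23/np.cos(np.pi/6)
a=np.arange(6)*np.pi/3+np.pi/6
for n in P:
    for dz in [0]:
      mk=vision.outline_of(P[n],'nut')
      if not mk: continue
      m=mk[0]['pixels']; ys,xs=np.where(m); print('nutmask',n,mk[0]['p'],mk[0]['extent'])
      roi=(xs.min()-8,ys.min()-8,xs.max()+8,ys.max()+8)
      im=P[n]['img'][roi[1]-15:roi[3]+15,roi[0]-15:roi[2]+15]; cv2.imwrite(f'pics/nut_{n}.png',cv2.resize(im,None,fx=8,fy=8,interpolation=cv2.INTER_CUBIC))
      np.save(f'nut_{n}.npy',m)
E
python3 st.py
```

```text
top rail 470 0.08453077786652019
((539.8326416015625, 263.497802734375), (64.05535888671875, 127.98360443115234), 8.34725284576416)
post 34 [0.53628437 0.28609472 0.15483648] 0.16021103394430702
nut top 147 [0.53518729 0.28496548 0.13000171] [0.12691676 0.12976898 0.13356168]
((537.2389526367188, 286.1618957519531), (50.18315887451172, 45.952354431152344), 74.97134399414062)
spec 58 [0.59164428 0.15781843 0.05734449]
base ((538.7609252929688, 214.1114501953125), (190.97544860839844, 273.89947509765625), 5.11618709564209) 0.01998464564100333
side rail 283 0.08579346877753835
((541.5514526367188, 254.9086151123047), (63.93614959716797, 126.71991729736328), 6.887685775756836)
post 30 [0.53737141 0.28050033 0.15409747] 0.1617973197679483
nut top 106 [0.5373677  0.27389924 0.12937354] [0.12288793 0.13030184 0.13430767]
((536.607421875, 276.252685546875), (43.757572174072266, 47.835941314697266), 79.03252410888672)
spec 56 [0.59032088 0.15102835 0.05665329]
base ((560.3526000976562, 204.045654296875), (142.4805908203125, 251.74041748046875), 7.581140041351318) 0.021346841957406215
nutmask top 0.54 [228.2, 182.0, 67.7, 48.1]
nutmask side 0.73 [299.0, 158.1, 16.6, 13.7]
```

```bash
python3 -c "
import cv2,numpy as np
a=cv2.imread('pics/nut_top.png');b=cv2.imread('pics/nut_side.png')
h=max(a.shape[0],b.shape[0]);o=np.zeros((h,a.shape[1]+b.shape[1],3),np.uint8);o[:a.shape[0],:a.shape[1]]=a;o[:b.shape[0],a.shape[1]:]=b
s=min(800/o.shape[1],600/o.shape[0]);cv2.imwrite('pics/nuts.png',cv2.resize(o,None,fx=s,fy=s))"
```

```text
(no output)
```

View pics/nuts.png

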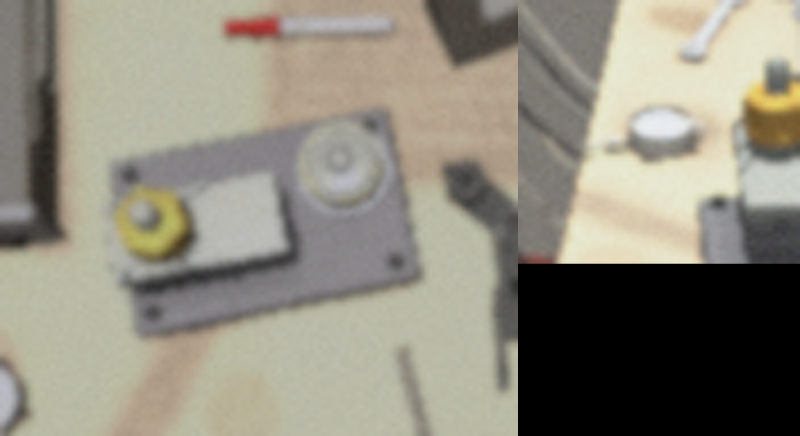

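```bash
cat > st2.py <<'E'
from fit import *
Cs={n:cloud(P[n]) for n in P}
def railpts(n):
    C=Cs[n]; roi=(C[...,0]>.45)&(C[...,0]<.66)&(C[...,1]>.08)&(C[...,1]<.36)
    return C[roi&(C[...,2]>.079)&(C[...,2]<.092)][:,:2], C[roi&(C[...,2]<.065)][:,:2]
D={n:railpts(n) for n in P}
def loc(q,v):
    d=np.array([np.cos(v[2]),np.sin(v[2])]); r=q-v[:2]
    return np.c_[r@d, r@np.array([-d[1],d[0]])]
def cost(v,which):
    t=0
    for n in which:
        a=loc(D[n][0],v); ex=np.maximum(np.maximum(-.040-a[:,0],a[:,0]-.087),0); ey=np.maximum(abs(a[:,1])-.031,0)
        t+=np.minimum(np.hypot(ex,ey),.01).sum()
        if n=='top':
            b=loc(D[n][1],v); ins=np.minimum(np.minimum(b[:,0]+.040,.087-b[:,0]),.031-abs(b[:,1]))
            t+=np.clip(ins,0,.01).sum()
    return t*1000
for w in (['top'],['side'],['top','side']):
    r=min((minimize(cost,[.537,.286,-1.43],args=(w,),method='Nelder-Mead',options=dict(initial_simplex=np.array([.537,.286,-1.43])+a*np.array([[0,0,0],[.005,0,0],[0,.005,0],[0,0,.05]]))) for a in(1,-1)),key=lambda r:r.fun)
    print(w,r.x.round(4),r.fun)
# nut: yellow mask top
p=P['top']; hsv=cv2.cvtColor(p['img'],cv2.COLOR_BGR2HSV)
roi=(222,188,256,222)
m=((hsv[...,0]>15)&(hsv[...,0]<35)&(hsv[...,1]>110)).astype(float)
sub=m[roi[1]:roi[3],roi[0]:roi[2]]; print('yellow px',sub.sum())
sat=hsv[roi[1]:roi[3],roi[0]:roi[2],1]
print(sat[4:26,4:28])
C=Cs['top'];
for n in P:
    C=Cs[n].reshape(-1,3); C=C[~np.isnan(C[:,0])]
    o=C[(C[:,2]>.1)&(C[:,0]>.3)&(C[:,0]<.95)&(C[:,1]>-.5)&(C[:,1]<.5)&~((abs(C[:,0]-.537)<.05)&(abs(C[:,1]-.286)<.05))]
    for y in np.arange(-.5,.5,.1):
        q=o[(o[:,1]>=y)&(o[:,1]<y+.1)]
        if len(q)>5: print(n,round(y,1),'minx',np.percentile(q[:,0],1).round(3),'maxz',q[:,2].max().round(2))
E
python3 st2.py
```

```text
['top'] [ 0.5426  0.29   -1.4428] 442.728682755572
['side'] [ 0.5376  0.2796 -1.4467] 8.380824760047759
['top', 'side'] [ 0.5413  0.2868 -1.4382] 650.7292220552648
yellow px 98.0
[[ 29  25  15   7   4   6   9   6  10   9   8   4   9   9   6   9   8   8
    8   8   6   8   8   8]
 [ 30  23  17   4   6   5   8   5   4   6   8   8   9   6   6  10   7   8
    8   7   6   9   8   6]
 [ 29  23  15   4   2  11  10   3   7   6   6   6   8   9  10   8   9   4
    8   8   8   8   6   6]
 [ 25  26  18   6   2   5   8  11  12  10   9   7  10   4   8   6   9   4
    7   9   6   7   2   4]
 [ 28  26  16   9   6   6  11  29  36  32  26  24  19  16  15   9   7   4
    6   4   3   2   3   2]
 [ 29  27  23   9   4   6  25  49  68  74  73  65  60  55  47  38  18  10
    5   3   3   3   5   5]
 [ 32  26  19  11   8  20  49  77  94 101 105 105 105 101  92  82  55  21
    7   5   6   5   8  10]
 [ 28  26  22  14  23  47  75  83  81  86  95 112 118 122 121 112  88  45
   13   3  10  11   7   9]
 [ 28  23  19  20  43  74  79  59  44  43  55  88 108 121 123 127 113  86
   33  12   8   9   8   8]
 [ 24  18  1
[... 1201 characters left out ...]
[ 26  26  22  13  11  10  11  14  19  32  40  52  49  46  31  20  19  13
    6   2   2   0   2   3]]
top -0.5 minx 0.762 maxz 0.24
top -0.4 minx 0.913 maxz 0.23
top -0.3 minx 0.746 maxz 0.41
top -0.2 minx 0.718 maxz 0.41
top -0.1 minx 0.687 maxz 0.41
top -0.0 minx 0.304 maxz 0.41
top 0.1 minx 0.861 maxz 0.2
top 0.2 minx 0.686 maxz 0.64
top 0.3 minx 0.578 maxz 0.65
top 0.4 minx 0.558 maxz 0.65
side -0.5 minx 0.767 maxz 0.24
side -0.4 minx 0.913 maxz 0.22
side -0.3 minx 0.75 maxz 0.41
side -0.2 minx 0.715 maxz 0.41
side -0.1 minx 0.302 maxz 0.41
side -0.0 minx 0.302 maxz 0.41
side 0.1 minx 0.867 maxz 0.64
side 0.2 minx 0.686 maxz 0.64
side 0.3 minx 0.553 maxz 0.61
side 0.4 minx 0.561 maxz 0.53
```

```bash
cat > nut.py <<'E'
from fit import *
import itertools
def hexp(z0,z1):
    a=np.arange(6)*np.pi/3+np.pi/6; R_=23/np.cos(np.pi/6); return np.vstack(prism(np.c_[R_*np.cos(a),R_*np.sin(a)],z0,z1))
def run(n,roi,uz):
    p=P[n]; l,t,r,b=roi
    hsv=cv2.cvtColor(p['img'],cv2.COLOR_BGR2HSV)[t:b,l:r]
    sat=np.clip((hsv[...,1].astype(float)-20)/90,0,1)
    sat[(hsv[...,0]<15)|(hsv[...,0]>40)]=0
    def cost(v):
        nutr=render(p,[cyl(0,0,25,0,7),hexp(7,31)],v[0],v[1],v[2],uz,roi)
        post=render(p,[cyl(0,0,10,31,156-uz*1000)],v[0],v[1],v[2],uz,roi)
        m=cv2.GaussianBlur(nutr*(1-post),(0,0),.8)
        return ((m-sat)**2).sum()
    out=[]
    for a in np.arange(0,60,7.5):
        x0=np.array([.537,.286,np.radians(a)])
        rr=minimize(cost,x0,method='Nelder-Mead',options=dict(initial_simplex=x0+np.array([[0,0,0],[.004,0,0],[0,.004,0],[0,0,.1]])))
        out.append((round(rr.fun,2),rr.x[:2].round(4),round(np.degrees(rr.x[2])%60,1)))
    print(n,uz,sorted(out,key=lambda o:o[0])[:4])
for uz in (.097,.099):
    run('top',(222,188,256,222),uz)
    run('side',(318,143,350,175),uz)
E
python3 nut.py
python3 - <<'E'
import numpy as np
for n in ['top','side']:
    C=np.load(f'{n}1.npy').reshape(-1,3); C=C[~np.isnan(C[:,0])]
    o=C[(C[:,2]>.17)&(C[:,2]<.8)&(abs(C[:,0]-.537)<.25)&(abs(C[:,1]-.286)<.3)]
    d=np.hypot(o[:,0]-.537,o[:,1]-.286); i=np.argsort(d)[:200:20]
    print(n,np.c_[o[i],d[i]].round(3))
    o=C[(C[:,0]>.25)&(C[:,0]<.4)&(abs(C[:,1])<.25)&(C[:,2]>.05)]; print('chair',o.min(0),o.max(0))
E
```

```text
top 0.097 [(np.float64(10.5), array([0.539 , 0.2882]), np.float64(48.9)), (np.float64(10.62), array([0.5394, 0.2881]), np.float64(53.5)), (np.float64(10.73), array([0.5394, 0.2881]), np.float64(44.5)), (np.float64(10.88), array([0.5393, 0.2882]), np.float64(59.9))]
side 0.097 [(np.float64(29.47), array([0.5373, 0.295 ]), np.float64(39.7)), (np.float64(29.48), array([0.5371, 0.2951]), np.float64(44.8)), (np.float64(29.61), array([0.5372, 0.2937]), np.float64(32.1)), (np.float64(29.69), array([0.537 , 0.2949]), np.float64(39.2))]
top 0.099 [(np.float64(10.3), array([0.5389, 0.2878]), np.float64(49.6)), (np.float64(10.34), array([0.5387, 0.2877]), np.float64(45.0)), (np.float64(10.34), array([0.5387, 0.2878]), np.float64(49.3)), (np.float64(10.36), array([0.5386, 0.2878]), np.float64(49.3))]
side 0.099 [(np.float64(29.36), array([0.5374, 0.2912]), np.float64(36.5)), (np.float64(29.38), array([0.5375, 0.2903]), np.float64(38.7)), (np.float64(29.5), array([0.5373, 0.2909]), np.float64(32.4)), (np.float64(29.65), array([0.5373, 0.2899]), np.float64(42.9))]
top [[0.684 0.297 0.604 0.148]
 [0.686 0.282 0.603 0.149]
 [0.687 0.288 0.607 0.15 ]
 [0.686 0.305 0.61  0.15 ]
 [0.687 0.291 0.606 0.15 ]
 [0.687 0.304 0.609 0.151]
 [0.685 0.315 0.605 0.151]
 [0.685 0.32  0.61  0.152]
 [0.689 0.3   0.62  0.152]
 [0.686 0.318 0.619 0.153]]
chair [ 0.25005807 -0.24997261  0.05053124] [0.32772868 0.12227991 0.14454912]
side [[0.684 0.29  0.607 0.148]
 [0.688 0.269 0.619 0.152]
 [0.694 0.273 0.618 0.158]
 [0.7   0.267 0.612 0.164]
 [0.708 0.271 0.624 0.171]
 [0.713 0.268 0.617 0.177]
 [0.721 0.269 0.625 0.185]
 [0.727 0.265 0.618 0.191]
 [0.736 0.273 0.624 0.199]
 [0.741 0.267 0.617 0.205]]
chair [ 0.25008139 -0.24999066  0.05005481] [0.32916945 0.12010955 0.14496143]
```

Call:
{"name": "send_rows", "arguments": {"plan": [[14.6,-33.7,0,-0.12],[14.6,-33.7,0,-0.12],[14.6,-33.7,0,-0.12],[14.6,-33.7,0,-0.12],[14.6,-33.7,0,-0.12],[14.6,-33.7,0,-0.12],[14.6,-33.7,0,-0.12],[14.6,-33.7,0,-0.12]], "claw": 125, "squeeze": 60}}

```text
t: 3.17
tool_pos: [0.2857, 0.2785, 0.3041]
tcp_rot: [-3.141, -0.001, 0.308]
ft_force: [0.9, 0.6, -0.8]
width: 0.0435
```

Call:
{"name": "send_rows", "arguments": {"plan": [[14.6,-33.7,0,-0.12],[14.6,-33.7,0,-0.12],[14.6,-33.7,0,-0.12],[14.6,-33.7,0,-0.12],[14.6,-33.7,0,-0.12],[14.6,-33.7,0,-0.12],[14.6,-33.7,0,-0.12],[14.6,-33.7,0,-0.12]]}}

```text
t: 3.83
tool_pos: [0.4026, 0.0086, 0.3043]
tcp_rot: [-3.141, -0.001, -0.653]
ft_force: [0.6, 1.1, -1.0]
width: 0.0436
```

Call:
{"name": "send_rows", "arguments": {"plan": [[14.6,-33.7,-5,-0.12],[14.6,-33.7,-10,-0.12],[14.6,-33.7,-15,-0.12],[14.6,-33.7,-15,-0.12],[14.6,-33.7,-15,-0.12],[14.6,-33.7,-15,-0.12],[14.6,-33.7,-10,-0.12],[14.6,-33.7,-5,-0.12]]}}

```text
t: 4.5
tool_pos: [0.5189, -0.2607, 0.2121]
tcp_rot: [3.139, 0.001, -1.613]
ft_force: [0.1, 0.2, 0.9]
width: 0.0433
```

Call:
{"name": "send_rows", "arguments": {"plan": [[0,0,-20,-0.005],[0,0,-25,0],[0,0,-25,0],[0,0,-20,0],[0,0,-15,0],[0,0,-10,0],[0,0,0,0],[0,0,0,0]]}}

```text
t: 5.17
tool_pos: [0.5193, -0.2592, 0.099]
tcp_rot: [3.141, -0.0, -1.612]
ft_force: [-0.2, 0.3, 1.5]
width: 0.0435
```

```bash
cat > look.py <<'E'
import sys
from h import *
x,y,s,tag=float(sys.argv[1]),float(sys.argv[2]),float(sys.argv[3]),sys.argv[4]
ims=[]
for n in ['top','side']:
    p=vision.read_camera(n)
    Y=(np.array([x,y,.05])-np.array(p['xyz']))@Rm(p['attitude']); K=np.array(p['mtx'])
    u,v=int(K[0,0]*Y[0]/-Y[2]+K[0,2]),int(K[1,1]*Y[1]/Y[2]+K[1,2])
    h=int(s); u=min(max(u,h),639-h); v=min(max(v,h),399-h)
    ims.append(cv2.resize(p['img'][v-h:v+h,u-h:u+h],(400,400),interpolation=cv2.INTER_CUBIC))
cv2.imwrite(f'pics/{tag}.png',np.hstack(ims))
s=arm.read_state(); print(s['t'],s['tool_pos'].round(4),s['tcp_rot'].round(4),s['ft_force'].round(2),s['ft_torque'].round(3),s['width'],s['joint_positions'].round(3))
E
python3 look.py .52 -.26 50 a1
```

```text
5.2667 [ 0.5198 -0.2594  0.1001] [-3.1395e+00 -1.1000e-03 -1.6120e+00] [-0.36 -0.08  0.6 ] [ 0.041  0.008 -0.038] 0.04379304425863002 [-0.483  0.525  1.81  -0.     0.805  1.129]
```

View pics/a1.png

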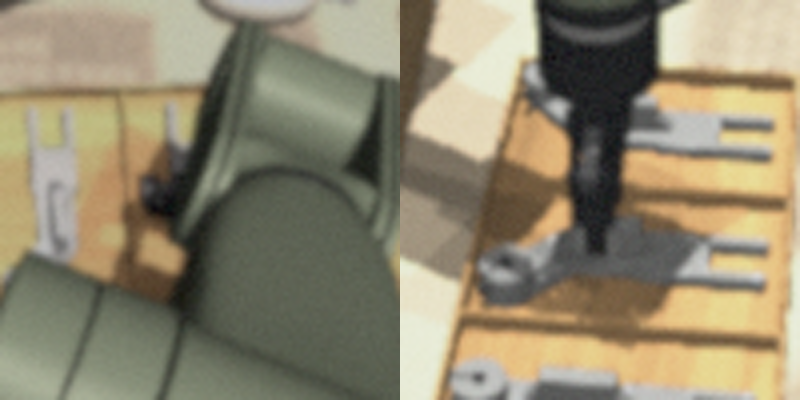

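The side view shows the fingers straddling the rib of the middle spare. Next I descend 10 mm and grip.

Call:
{"name": "send_rows", "arguments": {"plan": [[0,0,-3,-0.008],[0,0,-3,0],[0,0,-2,0],[0,0,-2,0],[0,0,0,0],[0,0,0,0],[0,0,0,0],[0,0,0,0]]}}

```text
t: 5.93
tool_pos: [0.5192, -0.2591, 0.089]
tcp_rot: [-3.141, -0.0, -1.62]
ft_force: [-0.3, -0.0, 0.7]
width: 0.0435
```

Call:
{"name": "send_rows", "arguments": {"plan": [[0,0,0,0],[0,0,0,0],[0,0,0,0],[0,0,0,0],[0,0,0,0],[0,0,0,0],[0,0,0,0],[0,0,0,0]], "claw": 255, "squeeze": 70}}

```text
t: 6.6
tool_pos: [0.5193, -0.2592, 0.0893]
tcp_rot: [-3.141, -0.0, -1.62]
ft_force: [-0.0, -0.0, 4.2]
width: 0.0104
```

Call:
{"name": "send_rows", "arguments": {"plan": [[0,0,3,0],[0,0,8,0],[0,0,15,0],[0,0,25,0],[0,0,30,0],[0,0,30,0],[0,0,20,0],[0,0,10,0]]}}

```text
t: 7.27
tool_pos: [0.5198, -0.2593, 0.2332]
tcp_rot: [-3.137, -0.002, -1.62]
ft_force: [0.1, -0.4, -2.0]
width: 0.0104
```

```bash
python3 look.py .50 -.26 60 a2
```

```text
7.3667 [ 0.5195 -0.2592  0.2316] [-3.1386e+00 -1.4000e-03 -1.6199e+00] [ 0.1   1.19 -3.42] [-0.014  0.052  0.013] 0.01033135900655738 [-0.483  0.381  1.663 -0.     1.094  1.137]
```

View pics/a2.png

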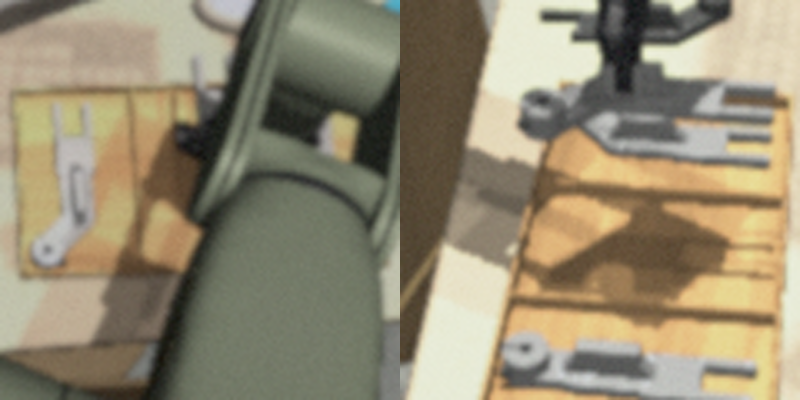

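The spare is lifted clean, in line with the gripper; its neighbours have not moved. Now I carry it to the stand and turn it by +1.756 rad.

Call:
{"name": "send_rows", "arguments": {"plan": [[2.5,15,0,0.08],[2.5,25,0,0.115],[2.5,26,0,0.115],[2.5,26,0,0.115],[2.5,26,0,0.115],[2.5,26,0,0.115],[2.5,26,0,0.115],[2.5,26,0,0.115]]}}

```text
t: 8.03
tool_pos: [0.5379, -0.0617, 0.2276]
tcp_rot: [3.139, 0.004, -0.729]
ft_force: [-0.1, -0.2, -2.2]
width: 0.0104
```

Call:
{"name": "send_rows", "arguments": {"plan": [[2.5,26,0,0.115],[2.5,26,0,0.115],[2.5,26,0,0.115],[2.5,26,0,0.115],[2.5,26,0,0.115],[2.5,26,0,0.115],[2.5,26,0,0.115],[2.5,13,0,0.066]]}}

```text
t: 8.7
tool_pos: [0.558, 0.1344, 0.2274]
tcp_rot: [-3.141, 0.004, 0.143]
ft_force: [0.3, 0.2, -1.7]
width: 0.0106
```

Call:
{"name": "send_rows", "arguments": {"plan": [[0,0,-8,0],[0,0,-12,0],[0,0,-8,0],[0,0,-4,0],[0,0,0,0],[0,0,0,0],[0,0,0,0],[0,0,0,0]]}}

```text
t: 9.37
tool_pos: [0.5594, 0.1316, 0.1985]
tcp_rot: [-3.142, -0.001, 0.135]
ft_force: [-0.7, 0.4, -2.0]
width: 0.0106
```

```bash
python3 look.py .54 .2 50 a3
```

```text
9.4667 [0.5594 0.1318 0.1985] [-3.1415e+00 -1.2000e-03  1.3570e-01] [-0.11 -0.37 -2.01] [-0.016  0.043  0.02 ] 0.010434330482941075 [ 0.211  0.404  1.72  -0.     1.017  0.076]
```

View pics/a3.png

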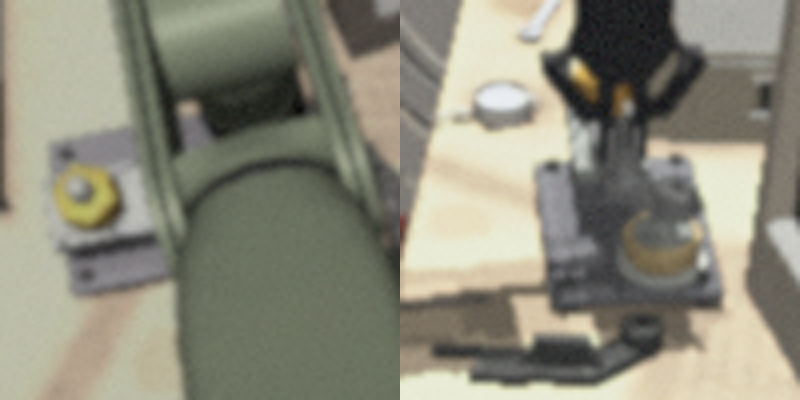

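Call:
{"name": "send_rows", "arguments": {"plan": [[0,0,-6,0],[0,0,-8,0],[0,0,-6,0],[0,0,-4,0],[0,0,-2,0],[0,0,0,0],[0,0,0,0],[0,0,0,0]]}}

```text
t: 10.13
tool_pos: [0.5593, 0.132, 0.1722]
tcp_rot: [-3.142, -0.001, 0.136]
ft_force: [0.7, -0.2, -1.7]
width: 0.0103
```

Call:
{"name": "send_rows", "arguments": {"plan": [[0,0,-0.6,0],[0,0,-0.6,0],[0,0,-0.6,0],[0,0,0,0],[0,0,0,0],[0,0,0,0],[0,0,0,0],[0,0,0,0]]}}

```text
t: 10.8
tool_pos: [0.5591, 0.1319, 0.1702]
tcp_rot: [-3.142, -0.0, 0.136]
ft_force: [-0.7, 0.0, -1.8]
width: 0.0102
```

Call:
{"name": "send_rows", "arguments": {"plan": [[0,0,-0.5,0],[0,0,0,0],[0,0,-0.5,0],[0,0,0,0],[0,0,0,0],[0,0,0,0],[0,0,0,0],[0,0,0,0]]}}

```text
t: 11.47
tool_pos: [0.5591, 0.1319, 0.1692]
tcp_rot: [3.142, -0.0, 0.136]
ft_force: [0.1, -0.8, -0.8]
width: 0.0108
```

```bash
python3 -c "
from h import *
s=arm.read_state();print(s['tool_pos'],s['ft_force'],s['ft_torque'])"
```

```text
[0.55914335 0.13189956 0.16919372] [ 0.05188138 -0.79935054 -0.81555358] [0.02140112 0.1133571  0.00897676]
```

Call:
{"name": "send_rows", "arguments": {"plan": [[0,0,-0.5,0],[0,0,0,0],[0,0,0,0],[0,0,0,0],[0,0,0,0],[0,0,0,0],[0,0,0,0],[0,0,0,0]]}}

```text
t: 12.13
tool_pos: [0.5592, 0.1318, 0.1688]
tcp_rot: [3.141, -0.0, 0.136]
ft_force: [-0.7, -1.8, 2.3]
width: 0.0099
```

```bash
python3 -c "
from h import *
s=arm.read_state();print(s['tool_pos'],s['ft_force'],s['ft_torque'])"
```

```text
[0.55917905 0.13179177 0.16884024] [-0.65158422 -1.79854606  2.26073342] [0.00559896 0.18753893 0.04384333]
```

Call:
{"name": "send_rows", "arguments": {"plan": [[0,0,1.2,0],[-0.4,3,0,0],[-0.8,6,0,0],[-0.8,6,0,0],[-0.8,6,0,0],[-0.5,4,0,0],[0,0,0,0],[0,0,0,0]]}}

```text
t: 12.8
tool_pos: [0.5557, 0.1573, 0.1697]
tcp_rot: [3.141, 0.0, 0.137]
ft_force: [-0.3, 0.6, -1.4]
width: 0.0105
```

```bash
python3 -c "
from h import *
s=arm.read_state();print(s['tool_pos'],s['ft_force'],s['ft_torque'])"
```

```text
[0.5556646  0.15734351 0.16971328] [-0.26627101  0.63225766 -1.39017498] [-0.008441    0.06820496 -0.07330125]
```

Call:
{"name": "send_rows", "arguments": {"plan": [[-0.4,3,0,0],[-0.5,4,0,0],[-0.5,4,0,0],[-0.5,4,0,0],[-0.3,2,0,0],[0,0,0,0],[0,0,0,0],[0,0,0,0]]}}

```text
t: 13.47
tool_pos: [0.5536, 0.1738, 0.1698]
tcp_rot: [3.141, -0.0, 0.136]
ft_force: [-0.3, -0.1, -1.4]
width: 0.0103
```

```bash
python3 look.py .54 .25 40 a4
```

```text
13.5667 [0.5536 0.1737 0.1699] [ 3.1415e+00 -1.0000e-04  1.3580e-01] [ 0.69 -0.3  -2.04] [-0.008 -0.046 -0.012] 0.010379006978673241 [ 0.284  0.442  1.74  -0.     0.96   0.149]
```

View pics/a4.png

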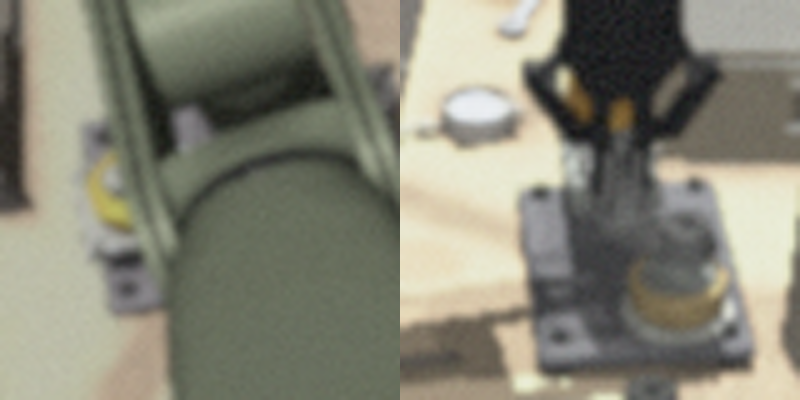

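Call:
{"name": "send_rows", "arguments": {"plan": [[-0.4,3,0,0],[-0.5,4,0,0],[-0.6,4,0,0],[-0.5,4,0,0],[-0.6,4,0,0],[-0.5,4,0,0],[-0.4,3,0,0],[0,0,0,0]]}}

```text
t: 14.23
tool_pos: [0.55, 0.2006, 0.1698]
tcp_rot: [-3.141, -0.0, 0.137]
ft_force: [0.9, 0.1, -2.2]
width: 0.0106
```

Call:
{"name": "send_rows", "arguments": {"plan": [[-0.2,1.5,0,0],[-0.2,1.5,0,0],[-0.2,1.5,0,0],[-0.2,1.5,0,0],[0,0,0,0],[0,0,0,0],[0,0,0,0],[0,0,0,0]]}}

```text
t: 14.9
tool_pos: [0.5493, 0.2058, 0.1698]
tcp_rot: [3.142, -0.0, 0.136]
ft_force: [0.3, -0.2, -2.5]
width: 0.0102
```

```bash
python3 -c "
from h import *
s=arm.read_state();print(s['tool_pos'],s['ft_force'],s['ft_torque'])"
```

```text
[0.54932757 0.20581844 0.16982138] [ 0.34933988 -0.22037049 -2.49049085] [0.0393997  0.03434206 0.05083585]
```

Call:
{"name": "send_rows", "arguments": {"plan": [[-0.15,1,0,0],[0,0,0,0],[-0.15,1,0,0],[0,0,0,0],[-0.15,1,0,0],[0,0,0,0],[0,0,0,0],[0,0,0,0]]}}

```text
t: 15.57
tool_pos: [0.5492, 0.2069, 0.1701]
tcp_rot: [3.137, -0.0, 0.137]
ft_force: [1.4, -8.2, -0.4]
width: 0.0106
```

Call:
{"name": "send_rows", "arguments": {"plan": [[-0.15,1,0,0],[0,0,0,0],[-0.15,1,0,0],[0,0,0,0],[0,0,0,0],[0,0,0,0],[0,0,0,0],[0,0,0,0]]}}

```text
t: 16.23
tool_pos: [0.5492, 0.2073, 0.1703]
tcp_rot: [3.134, -0.0, 0.138]
ft_force: [1.5, -14.4, 2.1]
width: 0.0103
```

Call:
{"name": "send_rows", "arguments": {"plan": [[0.2,-1.5,0,0],[0,0,-0.5,0],[0,0,-0.5,0],[0,0,0,0],[0,0,0,0],[0,0,0,0],[0,0,0,0],[0,0,0,0]]}}

```text
t: 16.9
tool_pos: [0.5493, 0.2069, 0.1698]
tcp_rot: [3.137, -0.001, 0.137]
ft_force: [0.2, -11.3, 4.7]
width: 0.0101
```

```bash
python3 -c "
from h import *
s=arm.read_state();print(s['tool_pos'],s['ft_force'],s['ft_torque'])"
```

```text
[0.54925343 0.20693438 0.16977039] [  0.22692837 -11.30934743   4.67643753] [-1.56083318 -0.02256571  0.03324913]
```

Call:
{"name": "send_rows", "arguments": {"plan": [[0.15,-1.2,0,0],[0,0,0,0],[0,0,0,0],[0,0,0,0],[0,0,0,0],[0,0,0,0],[0,0,0,0],[0,0,0,0]]}}

```text
t: 17.57
tool_pos: [0.5493, 0.2067, 0.1695]
tcp_rot: [3.139, -0.001, 0.137]
ft_force: [0.3, -6.7, 1.0]
width: 0.0107
```

Call:
{"name": "send_rows", "arguments": {"plan": [[0,0,-0.4,0],[0,0,0,0],[0,0,0,0],[0,0,0,0],[0,0,0,0],[0,0,0,0],[0,0,0,0],[0,0,0,0]]}}

```text
t: 18.23
tool_pos: [0.5493, 0.2067, 0.1693]
tcp_rot: [3.139, -0.001, 0.137]
ft_force: [0.2, -7.0, 3.4]
width: 0.0101
```

Call:
{"name": "send_rows", "arguments": {"plan": [[0,0,0,0],[0,0,0,0],[0,0,0,0],[0,0,0,0],[0,0,5,0],[0,0,15,0],[0,0,25,0],[0,0,25,0]], "claw": 125}}

```text
t: 18.9
tool_pos: [0.5485, 0.2083, 0.2389]
tcp_rot: [3.141, 0.002, 0.136]
ft_force: [0.2, -0.2, -0.2]
width: 0.0436
```

Call:
{"name": "send_rows", "arguments": {"plan": [[-15,-30,20,0.12],[-15,-35,10,0.12],[-15,-35,0,0.12],[-15,-35,0,0.12],[-15,-35,0,0.12],[-15,-35,0,0.12],[-5,-20,0,0.12],[0,0,0,0.12]]}}

```text
t: 19.57
tool_pos: [0.4539, -0.0166, 0.269]
tcp_rot: [3.141, 0.001, 1.088]
ft_force: [-0.1, 0.3, -0.7]
width: 0.0436
```

```bash
python3 look.py .55 .22 40 a5
cat > home.py <<'E'
from fit import *
mk={}
for n in P:
    L=vision.outline_of(P[n],'spare_left'); print(n,[(o['p'],o['extent']) for o in L][:3]); mk[n]=L[0]['pixels']
E
python3 home.py
```

```text
19.6667 [ 0.4552 -0.0144  0.269 ] [ 3.1407e+00 -8.0000e-04  1.0829e+00] [-0.2   0.64  0.02] [ 0.016 -0.01   0.028] 0.04361850905746017 [-0.057  0.159  1.878  0.     1.104 -1.14 ]
top [(0.89, [243.5, 183.4, 35.7, 28.2]), (0.7, [355.6, 187.1, 14.2, 40.5])]
side [(0.87, [326.9, 165.5, 30.8, 24.7])]
```

View pics/a5.png

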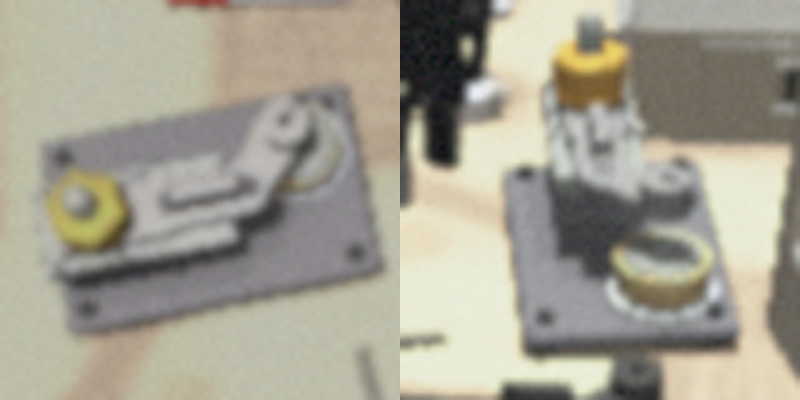

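```bash
cat > home2.py <<'E'
from fit import *
from st2 import Cs
def hexp(z0,z1):
    a=np.arange(6)*np.pi/3+np.pi/6; R_=23/np.cos(np.pi/6); return np.vstack(prism(np.c_[R_*np.cos(a),R_*np.sin(a)],z0,z1))
for n in P:
    m=vision.outline_of(P[n],'spare_left')[0]['pixels']; ys,xs=np.where(m); roi=(xs.min()-25,ys.min()-15,xs.max()+15,ys.max()+15)
    mm=cv2.GaussianBlur(m[roi[1]:roi[3],roi[0]:roi[2]].astype(float),(0,0),1.)
    hsv=cv2.cvtColor(P[n]['img'],cv2.COLOR_BGR2HSV)[roi[1]:roi[3],roi[0]:roi[2]]
    sat=np.clip((hsv[...,1].astype(float)-20)/90,0,1); sat[(hsv[...,0]<15)|(hsv[...,0]>40)]=0
    sp=render(P[n],[cyl(135,36,45,-84,-10)],.5393,.2860,-1.433,.084,roi) # ring region ignored
    def cost(v):
        nut=render(P[n],[cyl(0,0,25,0,7),hexp(7,31)],v[3],v[4],v[5],.099,roi)
        post=render(P[n],[cyl(0,0,10,31,57)],v[3],v[4],v[5],.099,roi)
        occ=np.maximum(nut,post)
        r=render(P[n],arm_parts,*v[:3],.084,roi)*(1-occ)
        ny=nut*(1-post)
        return ((cv2.GaussianBlur(r,(0,0),1.)-mm)**2).sum()+((1-sp)*(cv2.GaussianBlur(ny,(0,0),.8)-sat)**2).sum()
    out=[]
    for s in (1,-1):
      for a in (.6,.85):
        x0=np.array([.538,.284,-1.435,.538,.286,a]); sim=x0+s*np.vstack([np.zeros(6),np.diag([.006,.006,.05,.006,.006,.15])])
        out.append(minimize(cost,x0,method='Nelder-Mead',options=dict(initial_simplex=sim,maxiter=1500,xatol=1e-4,fatol=1e-3)))
    b=min(out,key=lambda r:r.fun); v=b.x
    d=np.array([np.cos(v[2]),np.sin(v[2])]); r=v[:2]-v[3:5]
    print(n,round(b.fun,2),v.round(4),'arm in stand mm',(1000*r@d).round(1),(1000*(r@[-d[1],d[0]])).round(1),'hex',np.degrees(v[5])%60)
E
python3 home2.py | grep -E "^(top|side) [0-9.]+ \[.*stand|hex|^ "
```

```text
7   6   7   8   9   9]
 [ 27  23  18   6   4   5   3   8   8  10   4   9   4   7   7   4   9   6
    6   7   6   6   8   7]
 [ 27  26  18   6   4   5   3   6   5  10   6   4   5   6   9   6   7   6
    6   8   6   7   6   6]
 [ 28  24  19   6   6   2  11  11  11   8   7   7   6   9   8  11   5   6
    5   9   4   9   4   2]
 [ 28  27  19   7   4   4   9  24  37  32  27  21  17  14  13  13   4   5
    4   3   5   5   3   2]
 [ 29  30  18  11   8   6  22  50  69  77  72  66  61  56  51  40  19  10
    3   3   3   2   2   3]
 [ 27  27  20  13   9  20  50  76  94 102 107 105 101 102  93  83  54  23
    8   2   2   5   8   9]
 [ 27  25  20  17  21  49  73  83  83  84  94 108 119 124 122 113  91  43
   16   2   3   5   9  10]
 [ 23  24  20  22  48  75  81  59  42  43  56  83 108 123 125 125 116  83
   31  10   9  10  10  10]
 [ 24  18  20  41  75  88  65  34  17  16  28  51  90 114 124 129 127 109
   52  18  12  10  11   8]
 [ 20  16  23  61  97  95  54  25  11  12  13  26  63 104 122 125 124 124
   85  31  15  10   8  11]
 [ 22  18  31  71 106 101  58  27  12  11  10  13  47  97 114 119 1
[... 562 characters left out ...]
77 109 119 120 120 117 118 113 115 120 128 133 133
   79  26   9   6   9   7]
 [ 28  22  14  13  24  54  89 115 121 122 118 120 120 121 127 129 136 117
   60  20   8   3   5   7]
 [ 28  25  17  12  17  30  52  84 110 122 126 123 123 122 124 127 111  87
   38  10   5   2   7   7]
 [ 28  25  17  14  13  16  22  37  67 100 111 108 111 106 101  72  53  37
   14   4   0   2   5   5]
 [ 28  25  21  14  11   7  11  19  24  40  52  52  58  44  31  16  16   9
    2   2   3   5   2   2]]
top 117.8 [ 0.5392  0.2851 -1.4292  0.5386  0.2886  0.8768] arm in stand mm 3.5 0.1 hex 50.235049308490765
side 192.81 [ 0.5779  0.1287 -1.4459  0.5372  0.2946  1.6553] arm in stand mm 169.7 19.8 hex 34.84369130074106
```

```bash
cat > ov.py <<'E'
from fit import *
p=P['top']; m=vision.outline_of(p,'spare_left')[0]['pixels']
l,t,w,h,s=218,172,80,60,10
def hexp(z0,z1):
    a=np.arange(6)*np.pi/3+np.pi/6; R_=23/np.cos(np.pi/6); return np.vstack(prism(np.c_[R_*np.cos(a),R_*np.sin(a)],z0,z1))
im=cv2.resize(p['img'][t:t+h,l:l+w],None,fx=s,fy=s,interpolation=cv2.INTER_CUBIC)
def draw(X,v,z,col):
    c,s_=np.cos(v[2]),np.sin(v[2]); Y=np.array(X,float)/1000@np.array([[c,-s_,0],[s_,c,0],[0,0,1]]).T+np.array([v[0],v[1],z])
    u=((proj(p,Y)-[l,t]+.5)*s).astype(int); cv2.polylines(im,[u],True,col,1)
v=(.5388,.287,-1.433)
plate=[[-28,20,10],[52,20,10],[52,17,10],[97,17,10],[97,-17,10],[52,-17,10],[52,-20,10],[-28,-20,10]]
draw(plate,v,.084,(0,0,255)); draw(cyl(135,36,17,0,24)[24:],v,.084,(0,0,255)); draw(box(53,99,-6,6,0,34)[4:],v,.084,(0,0,255))
draw([[-40,-31,0],[87,-31,0],[87,31,0],[-40,31,0]],v,.084,(0,255,0))
w=(v[0],v[1],.87); draw(hexp(0,31)[6:],w,.099,(255,0,0)); draw(cyl(0,0,10,0,57)[24:],w,.099,(255,0,255))
draw(cyl(0,0,25,0,0)[24:],w,.099,(255,255,0))
cv2.imwrite('pics/ov.png',im)
mm=cv2.resize((m[t:t+h,l:l+80]*255).astype(np.uint8),None,fx=s,fy=s,interpolation=cv2.INTER_NEAREST); cv2.imwrite('pics/ovm.png',mm)
E
python3 ov.py
```

```text
(no output)
```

View pics/ov.png

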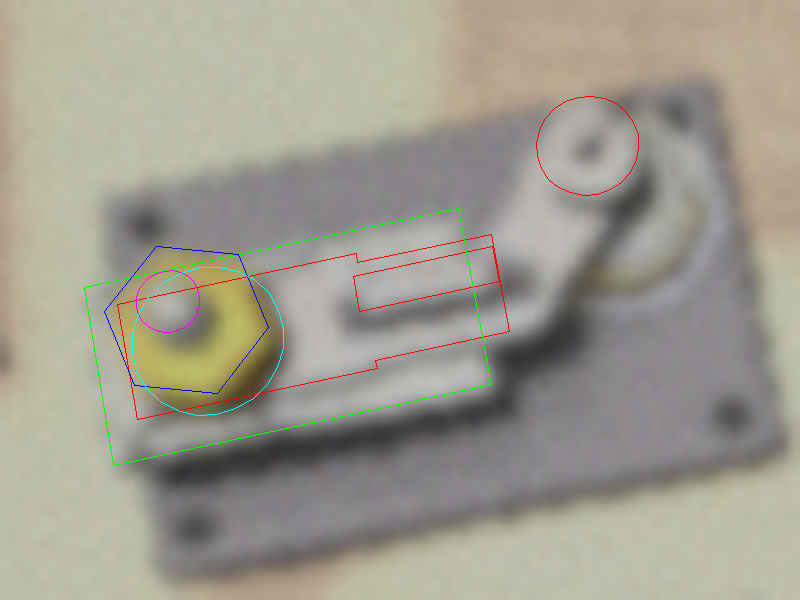

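The arm lies on the seat with its head over the specimen ring (head at (590,147) in the overlay). The post blob at (178,308) implies a post at about (0.538, 0.283), which matches where the arm stopped. Next is the nut: I move above it at yaw about 170°.

Call:
{"name": "send_rows", "arguments": {"plan": [[5.2,18.6,0,0.118],[5.2,18.6,0,0.118],[5.2,18.6,0,0.118],[5.2,18.6,0,0.118],[5.2,18.6,0,0.118],[5.2,18.6,0,0.118],[5.2,18.6,0,0.118],[5.2,18.6,0,0.118]], "claw": 72}}

```text
t: 20.88
tool_pos: [0.4971, 0.1361, 0.2684]
tcp_rot: [-3.141, -0.0, 2.035]
ft_force: [-0.4, -0.5, -0.4]
width: 0.0612
```

Call:
{"name": "send_rows", "arguments": {"plan": [[5.2,18.6,0,0.118],[5.2,18.6,0,0.118],[5.2,18.6,0,0.118],[5.2,18.6,0,0.118],[5.2,18.6,0,0.118],[5.2,18.6,0,0.118],[5.2,18.6,0,0.118],[5.2,18.6,0,0.118]]}}

```text
t: 21.55
tool_pos: [0.5387, 0.2849, 0.2682]
tcp_rot: [-3.141, -0.0, 2.979]
ft_force: [0.5, 0.0, -0.7]
width: 0.0612
```

Call:
{"name": "send_rows", "arguments": {"plan": [[0,0,-5,0],[0,0,-10,0],[0,0,-15,0],[0,0,-10,0],[0,0,0,0],[0,0,0,0],[0,0,0,0],[0,0,0,0]]}}

```text
t: 22.22
tool_pos: [0.539, 0.2837, 0.2293]
tcp_rot: [3.141, 0.001, 2.972]
ft_force: [0.7, -0.2, 0.6]
width: 0.0614
```

```bash
python3 look.py .54 .25 35 a6
```

```text
22.3167 [0.5389 0.2838 0.2293] [3.1407e+00 1.1000e-03 2.9728e+00] [ 0.71 -0.28 -0.2 ] [ 0.043  0.058 -0.004] 0.061196251389363965 [ 0.466  0.425  1.596  0.     1.119 -2.507]
```

View pics/a6.png

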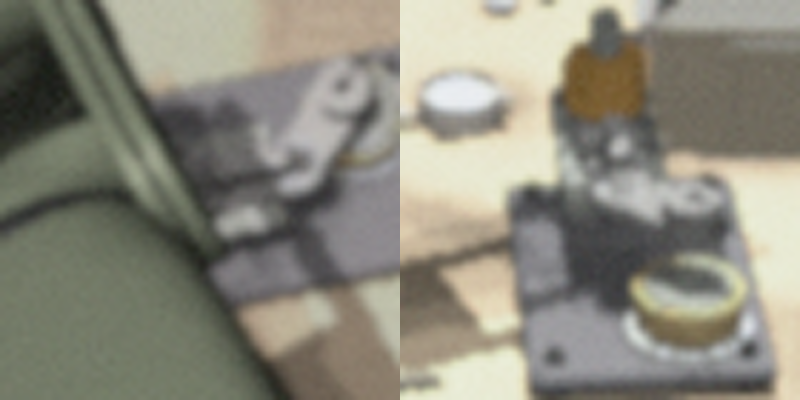

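Call:
{"name": "send_rows", "arguments": {"plan": [[0,0,-8,0],[0,0,-10,0],[0,0,-8,0],[0,0,-3,0],[0,0,-3,0],[0,0,-2,0],[0,0,-2,0],[0,0,0,0]]}}

```text
t: 22.98
tool_pos: [0.5385, 0.2838, 0.1922]
tcp_rot: [-3.141, -0.0, 2.973]
ft_force: [0.2, -1.2, 0.2]
width: 0.0614
```

Call:
{"name": "send_rows", "arguments": {"plan": [[0,0,-2,0],[0,0,-2,0],[0,0,-2,0],[0,0,-2,0],[0,0,-2,0],[0,0,0,0],[0,0,0,0],[0,0,0,0]]}}

```text
t: 23.65
tool_pos: [0.5386, 0.2839, 0.1825]
tcp_rot: [3.141, 0.0, 2.973]
ft_force: [0.1, 1.0, -0.2]
width: 0.0608
```

```bash
python3 look.py .54 .28 40 a7
```

```text
23.75 [0.5386 0.2839 0.1826] [3.1414e+00 1.0000e-04 2.9732e+00] [-0.13 -0.69 -0.2 ] [-0.052 -0.003 -0.046] 0.0613758333044167 [ 0.466  0.468  1.655  0.     1.018 -2.507]
```

View pics/a7.png

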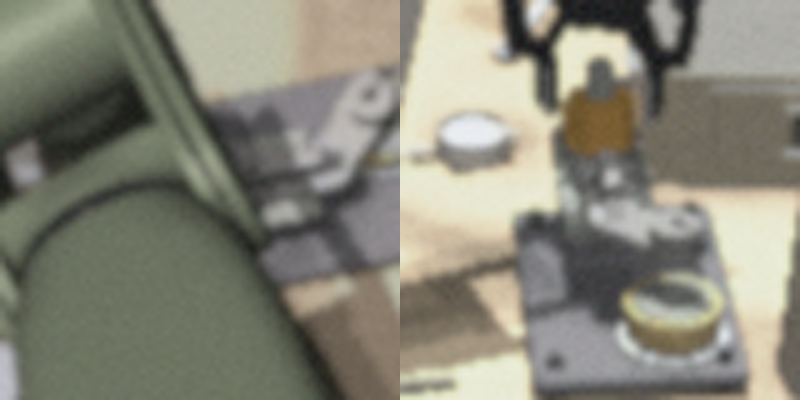

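Call:
{"name": "send_rows", "arguments": {"plan": [[0,0,-1.5,0],[0,0,-1.5,0],[0,0,0,0],[0,0,0,0],[0,0,0,0],[0,0,0,0],[0,0,0,0],[0,0,0,0]]}}

```text
t: 24.42
tool_pos: [0.5386, 0.2839, 0.1795]
tcp_rot: [3.142, 0.0, 2.973]
ft_force: [-0.1, -0.1, 0.2]
width: 0.0612
```

Call:
{"name": "send_rows", "arguments": {"plan": [[0,0,0,0],[0,0,0,0],[0,0,0,0],[0,0,0,0],[0,0,0,0],[0,0,0,0],[0,0,0,0],[0,0,0,0]], "claw": 255, "squeeze": 40}}

```text
t: 25.08
tool_pos: [0.5383, 0.2839, 0.1798]
tcp_rot: [3.142, -0.001, 2.973]
ft_force: [-3.0, -0.0, 5.2]
width: 0.0459
```

```bash
python3 -c "
from h import *
s=arm.read_state();print(s['tool_pos'],s['tcp_rot'],s['ft_force'],s['ft_torque'],s['width'],s['joint_positions'])"
```

```text
[0.53832507 0.28388569 0.17983868] [ 3.14154614e+00 -5.12992922e-04  2.97303880e+00] [-2.9694432  -0.04353906  5.15126785] [-0.06366232  0.53376002 -0.10855194] 0.04585305955502872 [ 4.66252262e-01  4.70429268e-01  1.65866443e+00  4.02737815e-04
  1.01288446e+00 -2.50699981e+00]
```

Call:
{"name": "send_rows", "arguments": {"plan": [[-0.4,0,0.3,-0.06],[0,0,-0.2,-0.1],[0,0,-0.2,-0.1],[0,0,-0.2,-0.1],[0,0,-0.2,-0.1],[0,0,-0.2,-0.1],[0,0,-0.2,-0.1],[0,0,-0.2,-0.1]]}}

```text
t: 25.75
tool_pos: [0.5377, 0.2843, 0.1784]
tcp_rot: [-3.141, -0.001, 2.208]
ft_force: [-4.7, 1.8, 4.2]
width: 0.0462
```

```bash
cat > s.py <<'E'
from h import *
s=arm.read_state();print(round(s['t'],2),s['tool_pos'].round(4),s['tcp_rot'].round(3),s['ft_force'].round(2),s['ft_torque'].round(3),round(s['width'],4),s['joint_positions'].round(3))
E
python3 s.py
```

```text
25.75 [0.5377 0.2843 0.1784] [-3.141e+00 -1.000e-03  2.208e+00] [-4.68  1.84  4.22] [0.285 0.556 0.042] 0.0462 [ 0.467  0.471  1.661  0.002  1.01  -1.742]
```

Call:
{"name": "send_rows", "arguments": {"plan": [[-0.5,0.2,0,-0.1],[0,0,-0.2,-0.1],[0,0,-0.2,-0.1],[0,0,-0.2,-0.1],[0,0,-0.2,-0.1],[0,0,-0.2,-0.1],[0,0,-0.2,-0.1],[0,0,-0.2,-0.1]]}}

```text
t: 26.42
tool_pos: [0.5374, 0.2851, 0.177]
tcp_rot: [-3.141, -0.002, 1.408]
ft_force: [-2.9, 4.6, 2.4]
width: 0.046
```

```bash
python3 s.py
```

```text
26.42 [0.5374 0.2851 0.177 ] [-3.141e+00 -2.000e-03  1.408e+00] [-2.94  4.57  2.42] [ 0.623  0.46  -0.006] 0.046 [ 0.468  0.473  1.663  0.003  1.005 -0.941]
```

Call:
{"name": "send_rows", "arguments": {"plan": [[-0.2,0.4,-0.1,-0.06],[0,0,-0.12,-0.06],[0,0,-0.12,-0.06],[0,0,-0.12,-0.06],[0,0,-0.12,-0.06],[0,0,-0.12,-0.06],[0,0,-0.12,-0.06],[0,0,-0.12,0]], "squeeze": 80}}

```text
t: 27.08
tool_pos: [0.5375, 0.2856, 0.1769]
tcp_rot: [-3.141, -0.003, 0.992]
ft_force: [-2.8, 2.7, 7.3]
width: 0.045
```

```bash
python3 s.py
```

```text
27.08 [0.5375 0.2856 0.1769] [-3.141e+00 -3.000e-03  9.920e-01] [-2.84  2.75  7.34] [ 0.246  0.591 -0.115] 0.045 [ 0.469  0.473  1.663  0.002  1.004 -0.524]
```

Call:
{"name": "send_rows", "arguments": {"plan": [[0,0,0.3,-0.06],[0,0,0,-0.06],[0,0,-0.1,-0.06],[0,0,-0.1,-0.06],[0,0,-0.1,-0.06],[0,0,-0.1,-0.06],[0,0,-0.1,-0.06],[0,0,-0.1,0]]}}

```text
t: 27.75
tool_pos: [0.5379, 0.286, 0.1769]
tcp_rot: [-3.141, -0.003, 0.574]
ft_force: [-2.7, 4.3, 7.1]
width: 0.0445
```

```bash
python3 s.py
```

```text
27.75 [0.5379 0.286  0.1769] [-3.141e+00 -3.000e-03  5.740e-01] [-2.65  4.27  7.15] [0.353 0.621 0.565] 0.0445 [ 4.690e-01  4.730e-01  1.663e+00  1.000e-03  1.002e+00 -1.060e-01]
```

Call:
{"name": "send_rows", "arguments": {"plan": [[0,0,0.3,0],[0,0,0,0],[0,0,0,0],[0,0,0,0],[0,0,0,0],[0,0,0,0],[0,0,0,0],[0,0,0,0]]}}

```text
t: 28.42
tool_pos: [0.5379, 0.2859, 0.1769]
tcp_rot: [-3.14, -0.003, 0.575]
ft_force: [-2.2, 4.8, 5.9]
width: 0.045
```

```bash
python3 s.py
```

```text
28.42 [0.5379 0.2859 0.1769] [-3.14e+00 -3.00e-03  5.75e-01] [-2.17  4.81  5.86] [0.585 0.535 0.489] 0.045 [ 0.469  0.473  1.663  0.002  1.003 -0.107]
```

Call:
{"name": "send_rows", "arguments": {"plan": [[0,0,0,-0.03],[0,0,0,-0.03],[0,0,0,0],[0,0,0,0],[0,0,0,0],[0,0,0,0],[0,0,0,0],[0,0,0,0]]}}

```text
t: 29.08
tool_pos: [0.5379, 0.286, 0.1769]
tcp_rot: [-3.14, -0.003, 0.516]
ft_force: [-2.1, 5.4, 5.4]
width: 0.0449
```

```bash
python3 s.py
```

```text
29.08 [0.5379 0.286  0.1769] [-3.14e+00 -3.00e-03  5.16e-01] [-2.09  5.38  5.42] [0.593 0.534 0.804] 0.0449 [ 0.469  0.473  1.663  0.002  1.002 -0.047]
```

Call:
{"name": "send_rows", "arguments": {"plan": [[0,0,0,0],[0,0,0,0],[0,0,0,0],[0,0,0,0],[0,0,0,0],[0,0,5,0],[0,0,15,0],[0,0,25,0]], "claw": 72}}

```text
t: 29.75
tool_pos: [0.5364, 0.2837, 0.2192]
tcp_rot: [-3.141, 0.006, 0.513]
ft_force: [0.1, 0.8, -0.4]
width: 0.0614
```

Call:
{"name": "send_rows", "arguments": {"plan": [[0,0,30,0],[-5,-30,20,0],[-15,-35,0,0],[-15,-35,0,0],[-15,-35,0,0],[-15,-35,0,0],[-15,-35,0,0],[-5,-20,0,0]]}}

```text
t: 30.42
tool_pos: [0.4499, 0.0568, 0.2714]
tcp_rot: [3.141, 0.002, 0.512]
ft_force: [0.5, -0.5, -0.3]
width: 0.0613
```

Call:
{"name": "send_rows", "arguments": {"plan": [[0,-30,0,0],[0,-30,0,0],[0,-20,0,0],[0,0,0,0],[0,0,0,0],[0,0,0,0],[0,0,0,0],[0,0,0,0]]}}

```text
t: 31.08
tool_pos: [0.4525, -0.0196, 0.2711]
tcp_rot: [-3.141, -0.0, 0.515]
ft_force: [0.6, 0.6, -0.5]
width: 0.0611
```

```bash
python3 look.py .55 .22 40 a8
cat > fin.py <<'E'
from h import *
for n in ['top','side']:
    p=vision.read_camera(n); C=cloud(p)
    roi=(C[...,0]>.45)&(C[...,0]<.66)&(C[...,1]>.08)&(C[...,1]<.36)
    nt=C[roi&(C[...,2]>.116)&(C[...,2]<.14)]; print(n,'nut',len(nt),nt.mean(0).round(4),np.median(nt[:,2]))
    h=C[roi&(C[...,2]>.1)&(C[...,1]<.185)]; print('head',len(h),np.median(h,0).round(4))
    rb=C[roi&(C[...,2]>.112)&(C[...,2]<.124)&(C[...,1]<.25)]; print('rib',len(rb),np.median(rb,0).round(4))
    for t in ['spare_right','spare_straight','broken_arm','dial_gauge']:
        print(t,[(round(o['p'],2),o['extent']) for o in vision.outline_of(p,t)][:2])
E
python3 fin.py
```

```text
31.1833 [ 0.4525 -0.0198  0.271 ] [-3.1415e+00 -1.0000e-04  5.1450e-01] [-0.29  0.09 -0.64] [-0.035  0.025 -0.022] 0.061364520035785616 [-0.069  0.154  1.879  0.     1.109 -0.584]
top nut 187 [0.5379 0.2681 0.1245] 0.12521575358152104
head 89 [0.5911 0.1566 0.1073]
rib 58 [0.5486 0.2089 0.1172]
spare_right [(0.49, [351.2, 214.1, 11.0, 13.1])]
spare_straight [(0.81, [427.6, 176.9, 16.1, 47.0])]
broken_arm []
dial_gauge [(0.49, [189.6, 236.1, 20.2, 21.5])]
side nut 142 [0.5396 0.2609 0.1255] 0.12565110214209108
head 85 [0.5893 0.1508 0.1085]
rib 38 [0.5494 0.198  0.1183]
spare_right [(0.95, [298.5, 245.1, 57.5, 26.5])]
spare_straight [(0.7, [277.3, 322.4, 73.8, 21.6]), (0.59, [326.7, 154.8, 15.5, 10.7])]
broken_arm [(0.88, [289.1, 211.9, 56.2, 22.7])]
dial_gauge [(0.63, [286.7, 211.5, 60.1, 24.1]), (0.54, [292.0, 159.9, 10.5, 8.8])]
```

View pics/a8.png

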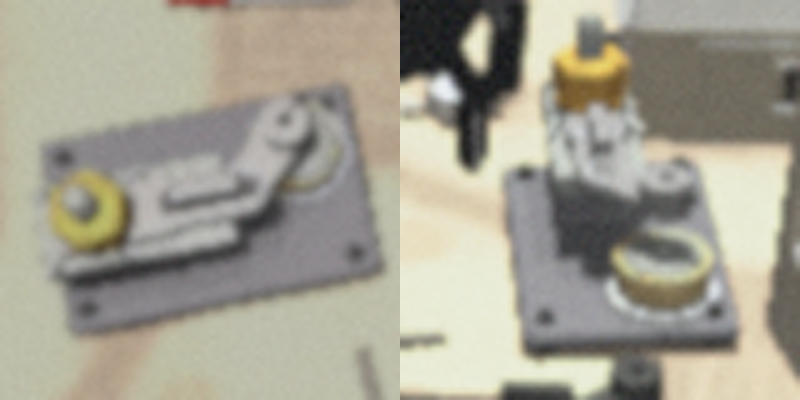

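```bash
python3 -c "
from h import *
print(job.sign_off())"
```

```text
the job is handed in; nothing more can be done
None
```

The matching spare is on the stand with its fork home round the post, the nut is clamped down on it, and the job is handed in at about 31 s of the 67 s. `job.sign_off()` gives no verdict, so everything below rests on my own checks.

**What I did:** I took spare_left from the middle compartment by its rib and set it on the seat. I slid its fork in about 0.6 mm above the seat until it stopped firmly against the post (14 N). Then I gripped the nut on its flats and turned it about 2.45 rad clockwise, to about 0.8 N m, and moved the arm clear.

**Last checks:**
- **Nut:** its top is at about 125 mm, which is what seat, arm and nut add up to.
- **Head over the specimen:** the head is within about 2 mm of the specimen's measured position in both cameras.
- **Other parts:** the side camera saw both other spares and the broken arm where they had been. The gauge showed about where it had been, to within the detections' scatter. The network missed the broken arm in the last top picture, where the robot may have hidden it.

**What disagreed:**
- **Post position:** the arm stopped about 4 mm short of where my first estimate put the post. Later readings put the post near (0.538, 0.283), which agrees with the stop.
- **Camera fits of the clamped arm:** the top-camera fit put the arm 3.5 mm from home and fitted loosely. The side fit failed, so I didn't use it.
- **Clamping force:** I had no direct reading of the nut's pressure on the arm and relied on the turning moment.

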